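# Roll the amber screwdriver out of its spring clip

### The arm

A 6-joint arm with a two-finger parallel gripper is mounted at the origin on a cart in front of the work surface, level with it; the furniture and walls round the work are solid. World frame = base frame: x ahead of the robot, y to its left, z up, the work surface at z = 0. Lengths are in m, angles in degrees, forces in N, time in s.
With the tool pointing down it reaches from about 0.4 to 0.825 m from the base axis. Payload 7 kg.
Tool frame: the origin (TCP) lies at the centre of the arm's flange, where the gripper is bolted on; the fingertips stand 178 mm ahead of it and the grasp point (between the pads) lies 159 mm ahead of it (tip_reach is the distance from the TCP to the fingertips, in m); z points along the fingers, y is the line along which they close (so a half turn about z gives the same grasp; the last joint's range is limited). The gripper opens to 88 mm and grips with 3 to 60 N. Pads are 19 mm wide; open, the fingers measure 130 mm over their backs; the gripper's body (78 mm by 193 mm) begins 47 mm behind the grasp point.
Start: joints at [-53.337, 20.546, 0.682, 0, -70.136, -16.507], TCP at [0.233, -0.634, 0.405] pointing down, gripper open.
Joint ranges: [-176.03, 176.03], [-82.01, 121.73], [-58.28, 71.71], [-173.87, 95.51], [-174.79, -0.11], [-173.66, 173.66]. Speed limits (degrees/s): [136.94, 136.94, 172.46, 180, 180, 180].

### API

Orientations are given as [roll, pitch, yaw] about the fixed x, y, z axes, in that order (R = Rz(yaw) Ry(pitch) Rx(roll)).
In Python, from plant import * gives the robot as it stands.
- The arm moves only by the shell command python3 -m handwheel 'ROWS'. ROWS is JSON, a list of rows, each a list of 7 numbers: the opening, from -1 (shut) to 1 (fully open), then the shift along the tool's x, y, z as a fraction of full scale, then the turn, a rotation vector about the tool's x, y, z as a fraction of full scale. A call has 1 to 5 rows; each row shifts and turns the commanded pose from where the row before left it, along the tool's axes as they then stand; what a row does not reach is not made up. Full scale, the value 1, is 0.025 m for a shift and 6 degrees for a turn. A row lasts 1/8 s, in which the tool goes at most 62.5 mm and 10.7 degrees, less where a joint would pass 70% of its speed; a pose out of reach is approached as far as the arm can. A call with a number of a shift or a turn outside -1 to 1 is refused whole. A call with a gripper value outside its range is refused whole. The fingers move at their own pace and stop on an object; the grip force is fixed at half the most. Time passes only in rows, so rows that do not move let the fingers close. It gives the time, the measured TCP pose, the force, the opening and the grip force at its end, in the units of the state.
- get_obs(): the state, without advancing time (a new reading comes with each control period).
- snapshot(name): name is "scene" or "top" or "wrist"; returns a dict with "color" (384x512x3 uint8, red, green, blue), "fx", "fy", "cx", "cy" (pixels), "k1" (the pictures are not rectified: a ray, as slopes to the right and down, at radius r is drawn at 1 + k1 r^2 times it, then the intrinsics apply), "R" (3x3) and "t" (3): a world point X has camera coordinates R X + t; the wrist camera has in their place "tool_from_camera" (4x4, takes a point from camera to tool coordinates, whose origin is the TCP and whose axes are the flange's). Camera axes: x right, y down, z forward; pixel columns grow to the right and rows downward; lengths in m; the calibration is good to about 2 mm. A picture is of the moment at which its call begins: read the wrist's pose just before it. There is no depth.
- close_job(): hands the job in; it is judged then, once.
The state is a dict: "clock": time; "joint_pos": joint angles; "qvel": joint speeds; "tau": joint torques, N m; "tool_pos": TCP position; "orientation": TCP orientation; "force": force on the tool from outside, world axes, zero at the start; "moment": the same for the moment, N m; "opening": finger opening in m; "gripper_force": force on a finger pad.
Only numpy, scipy, OpenCV 4.12 (cv2) and the standard library are available. Lean on these libraries where they do the work, as an engineer would, in place of code of your own. Each camera call takes 0.05 s, during which the arm holds its last target. There are 200 camera calls.

### The job

The amber screwdriver is wanted for the bandsaw: it lies in one of the two spring clips of the plywood rack. Straps over the handle stop it from being lifted straight out, so take the handle and bring it sideways out of the clip's open side, past the spring tongue, then lay it down in the blue tray without dropping it. Leave the red screwdriver in its clip.

Things in the scene. Friction and masses are not known exactly. Their poses are not given: they have to be found in the camera images.
- amber_driver: Screwdriver to fetch: amber handle 25 mm in diameter (plain cylinder from y = 24 to 79 mm), steel shank 6 mm in diameter, 181 mm long, about 90 g. Origin: middle of its length, on its underside, 12.5 mm below its axis. +y points along it to the handle's end (y = 90 mm; tip at -90 mm). Starts in either clip, parallel to the rack's y axis, handle toward the robot, its axis 48 mm above the bench.
- amber_grip (a point): Place to grip the amber handle: on its axis, 60 mm from the middle of the tool toward the handle's end. Axes as for the tool. The clip ends 19 mm from here toward the tip; fingers have free room on both sides of the handle, the rack's 12 mm base board below. A grip of 40 to 60 N holds it well against the clip.
- red_driver: The other screwdriver, red handle 25 mm in diameter, 161 mm long, in the other clip. Origin and axes as for the amber one; handle from y = -2 to 80 mm. It must stay.
- clip_rack: Fixed plywood rack, base board 166 (x) x 135 (y) x 12 mm, on it a post 73 (x) x 20 mm (y), top 68.5 mm above the bench, with a clip on each side. Origin: on the bench, midway between the two tools, which lie parallel to its y axis with their origins at x = +50 and -50 mm, y = 0. A low rest 12 mm wide stands under each handle at y = 65 mm.
- clip_pos (a point): Clip on the +x side, at the handle's axis (rack x = 50, y = 31.5 mm, 48 mm high). 20 mm long in y. Floor below, post behind, 2 fixed steel straps 3 mm above the handle reaching 6 mm past its axis; a brass-tipped spring tongue hangs 3.5 mm below the handle's top on the outer side, yielding upward. Open toward rack +x: 25 mm of level travel at 3 to 10 N passes the tongue.
- clip_neg (a point): The same clip mirrored, on the -x side (rack x = -50, y = 31.5 mm, 48 mm high): open toward -x of the rack.
- tool_tray: Fixed blue open tray, 155 (x) x 215 (y) x 22 mm outside, walls and floor 5 mm thick. Origin: centre of its underside, on the bench. Its long side (y) is parallel to the tools within about 30 degrees; +y points toward the robot. The tall bandsaw stands just beyond its far end: do not swing the tool's tip into it; there is room over the tray and in front of it.

How it is judged (in metres and radians):
On the way, in this order (a step that is already met when the one before it is completed fails the run):
1. held in the fingers, the amber handle has come out of its clip sideways: over 20 mm out, at most 25 mm higher and 13 mm lower than it lay, not drawn more than 30 mm lengthwise ((x of amber_grip in the frame of clip_rack above 0.07 m or x of amber_grip in the frame of clip_rack below -0.07 m) and z of amber_grip in the frame of clip_rack between 0.035 and 0.073 m and y of amber_grip in the frame of clip_rack between 0.03 and 0.09 m and contact force between the fingers and amber_driver above 0.5 N), for 0.1 s.
2. still in the fingers, it is brought down into the tray, its handle less than 45 mm above the tray's floor (contact force between the fingers and amber_driver above 0.5 N and z of amber_grip in the frame of tool_tray below 0.05 m and x of amber_grip in the frame of tool_tray between -0.0725 and 0.0725 m and y of amber_grip in the frame of tool_tray between -0.1025 and 0.1025 m), for 0.1 s.
At the end, for the whole second after the job is handed in: The amber screwdriver lies released and at rest in the blue tray: its grip point is within the tray's inner walls and less than 30 mm above the bench, its length level within about 13 degrees; the red screwdriver is within 20 mm of where it lay in its clip (x of amber_grip in the frame of tool_tray between -0.0725 and 0.0725 m and y of amber_grip in the frame of tool_tray between -0.1025 and 0.1025 m and z of amber_grip in the frame of tool_tray below 0.03 m and angle between amber_grip's own y axis and vertical between 1.33 and 1.81 rad and linear speed of amber_driver below 0.03 m/s and distance of red_driver from where it was at the start of the episode below 0.02 m); the robot touches nothing.
It fails at once if the red screwdriver is moved more than 20 mm (distance of red_driver from where it was at the start of the episode above 0.02 m).
It also fails if it takes over 34 s, if anything falls off the work surface, if the arm or the gripper's body presses on something with over 40 N, if the wrist force passes 120 N, or if a joint passes its speed limit or range.

## Working session

There is one attempt and no reset: what is moved stays moved. The work goes in short steps, Python scripts to look and compute and a shell command to move; the robot and the scene stay as the last step left them, time stands still between calls to the robot, and variables do not carry over. Pictures are saved under pics/ and viewed, at most 10 in all, crops included, and the job is handed in when it is done.

```bash
mkdir -p pics; ls; python3 - <<'E'
from plant import *
import cv2
o=get_obs(); print({k:o[k] for k in('clock','tool_pos','orientation','force','opening')})
a=snapshot("scene");b=snapshot("top")
import pickle; pickle.dump((a,b),open('s.pkl','wb'))
for n,s in(("scene",a),("top",b)): cv2.imwrite(f'pics/{n}0.png',s["color"][:,:,::-1]); print(s['fx'],s['k1'],s['R'],s['t'])
E
```

```text
pics
{'clock': 0.0, 'tool_pos': array([ 0.23253413, -0.63347236,  0.40371375]), 'orientation': array([ 1.79904627e+02, -8.98155138e-03, -1.59849107e+02]), 'force': array([-0.50158835, -0.26771086,  0.41515101]), 'opening': 0.08746571255589544}
448.50616062286696 -0.1535009578435751 [[-0.70590611 -0.70828566  0.00528999]
 [-0.52211729  0.51528736 -0.679612  ]
 [ 0.47863357 -0.48250426 -0.73355269]] [0.49119704 0.25729485 0.71727184]
404.3810304227389 -0.05595058484977071 [[ 2.13629302e-02 -9.99770170e-01  1.79795686e-03]
 [-9.98791660e-01 -2.14215644e-02 -4.42305019e-02]
 [ 4.42588515e-02 -8.50891188e-04 -9.99019735e-01]] [0.12757436 0.5411584  0.88873067]
```

View pics/scene0.png

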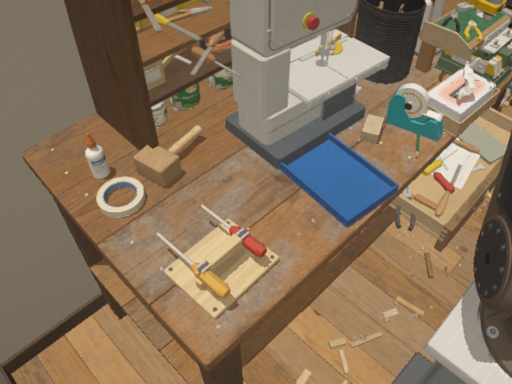

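View pics/top0.png

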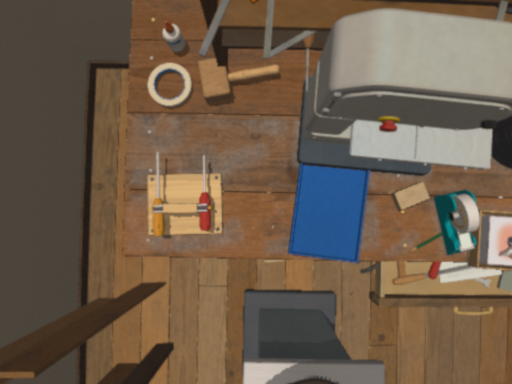

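The top view shows amber on the left (column 158, handle rows ~197–236) and red at column 205. The blue tray covers about (290–368, 165–262), with the bandsaw just beyond its far end. Next I'll measure these positions.

```bash
cat > h.py <<'E'
import numpy as np, cv2, pickle
def rays(s,px):
    K=np.array([[s['fx'],0,s['cx']],[0,s['fy'],s['cy']],[0,0,1]])
    p=cv2.undistortPoints(np.float64(px).reshape(-1,1,2),K,np.array([s['k1'],0,0,0,0.]))[:,0]
    return np.c_[p,np.ones(len(p))]
def plane(s,px,z):
    d=rays(s,px)@s['R']; c=-s['R'].T@s['t']
    return c+d*((z-c[2])/d[:,2])[:,None]
def mask(s,lo,hi,roi):
    h=cv2.cvtColor(s['color'],cv2.COLOR_RGB2HSV); m=cv2.inRange(h,lo,hi)
    r=np.zeros_like(m); x0,y0,x1,y1=roi; r[y0:y1,x0:x1]=m[y0:y1,x0:x1]
    n,l,st,_=cv2.connectedComponentsWithStats(r); k=1+np.argmax(st[1:,4]); return (l==k).astype(np.uint8)
E
python3 - <<'E'
from h import *
a,b=pickle.load(open('s.pkl','rb'))
def pts(m): return np.argwhere(m)[:,::-1]
def ax(s,m,z):
    P=plane(s,pts(m),z)[:,:2]; c=P.mean(0); u=np.linalg.svd(P-c,full_matrices=False)[2][0]
    u*=-np.sign(u[0]); q=(P-c)@u
    return c.round(4),np.degrees(np.arctan2(u[1],u[0])).round(1),q.min().round(4),q.max().round(4),(c+u*(q.max()-.03)).round(4),len(P)
for s,n,ra,rr,rt in((b,'top',(145,190,175,245),(190,185,222,240),(280,155,380,270)),(a,'scene',(180,255,240,305),(220,220,275,262),(270,125,405,230))):
    print(n,'amber',ax(s,mask(s,(12,120,110),(30,255,255),ra),.048))
    m=cv2.bitwise_or(*[mask(s,l,h,rr) for l,h in(((0,150,90),(6,255,255)),((170,150,90),(180,255,255)))]); print('red',ax(s,m,.048))
    mt=mask(s,(100,120,60),(125,255,255),rt)
    r=cv2.minAreaRect(plane(s,pts(mt),.022)[:,:2].astype(np.float32)); print('tray',r)
    o=cv2.resize(s['color'][:,:,::-1].copy(),None,fx=1,fy=1); o[mt>0]=(255,0,255); o[mask(s,(12,120,110),(30,255,255),ra)>0]=(0,255,0)
    cv2.imwrite(f'pics/m_{n}.png',o)
# shank: bright thin, top view, silver
E
python3 - <<'E'
import cv2,numpy as np
from h import *
t=cv2.imread('pics/m_top.png')[140:250,130:235]; t=cv2.resize(t,None,fx=5,fy=5,interpolation=0)
cv2.imwrite('pics/c.png',t)
E
```

```text
top amber (array([0.4676, 0.35  ]), np.float64(-175.0), np.float64(-0.0445), np.float64(0.0372), array([0.4605, 0.3494]), 370)Traceback (most recent call last):
  File "<stdin>", line 10, in <module>
  File "h.py", line 12, in mask
    n,l,st,_=cv2.connectedComponentsWithStats(r); k=1+np.argmax(st[1:,4]); return (l==k).astype(np.uint8)
                                                      ~~~~~~~~~^^^^^^^^^^
    return _wrapfunc(a, 'argmax', axis=axis, out=out, **kwds)
    return bound(*args, **kwds)
ValueError: attempt to get argmax of an empty sequence
[ WARN:0@0.007] global loadsave.cpp:275 findDecoder imread_('pics/m_top.png'): can't open/read file: check file path/integrity
Traceback (most recent call last):
TypeError: 'NoneType' object is not subscriptable
```

```bash
python3 - <<'E'
from h import *
a,b=pickle.load(open('s.pkl','rb'))
def pts(m): return np.argwhere(m)[:,::-1]
def ax(s,m,z):
    P=plane(s,pts(m),z)[:,:2]; c=P.mean(0); u=np.linalg.svd(P-c,full_matrices=False)[2][0]
    u*=-np.sign(u[0]); q=(P-c)@u
    return c.round(4),np.degrees(np.arctan2(u[1],u[0])).round(1),q.min().round(4),q.max().round(4),(c+u*(q.max()-.03)).round(4),len(P)
for s,n,ra,rr,rt in((b,'top',(145,190,175,245),(190,185,222,240),(280,155,380,270)),(a,'scene',(180,255,240,305),(220,220,275,262),(270,125,405,230))):
    ma=mask(s,(10,195,110),(30,255,255),ra); print(n,'amber',ax(s,ma,.048))
    s2=dict(s,color=s['color'][:,:,::-1]) # red -> hue 120
    mr=mask(s2,(112,150,80),(130,255,255),rr); print('red',ax(s,mr,.048))
    mt=mask(s,(100,120,60),(125,255,255),rt)
    print('tray',cv2.minAreaRect(plane(s,pts(mt),.022)[:,:2].astype(np.float32)))
    o=s['color'][:,:,::-1].copy(); o[mt>0]=(255,0,255); o[ma>0]=(0,255,0); o[mr>0]=(255,255,0)
    cv2.imwrite(f'pics/m_{n}.png',o)
t=cv2.imread('pics/m_top.png')[140:270,130:380]; u=cv2.imread('pics/m_scene.png')[130:320,150:410]
cv2.imwrite('pics/c.png',cv2.resize(np.vstack([np.pad(t,((0,0),(0,10),(0,0))),u]),None,fx=1.85,fy=1.85,interpolation=0))
E
```

```text
top amber (array([0.4516, 0.3419]), np.float64(-178.7), np.float64(-0.0197), np.float64(0.0165), array([0.4651, 0.3422]), 56)
red (array([0.4668, 0.2478]), np.float64(-178.7), np.float64(-0.0216), np.float64(0.0189), array([0.4779, 0.2481]), 186)
tray ((0.49099329113960266, -0.020894870162010193), (0.15422730147838593, 0.20573195815086365), 83.33224487304688)Traceback (most recent call last):
  File "<stdin>", line 9, in <module>
  File "h.py", line 12, in mask
    n,l,st,_=cv2.connectedComponentsWithStats(r); k=1+np.argmax(st[1:,4]); return (l==k).astype(np.uint8)
                                                      ~~~~~~~~~^^^^^^^^^^
    return _wrapfunc(a, 'argmax', axis=axis, out=out, **kwds)
    return bound(*args, **kwds)
ValueError: attempt to get argmax of an empty sequence
```

```bash
python3 - <<'E'
from h import *
a,b=pickle.load(open('s.pkl','rb'))
for s,p in((b,[(158,y) for y in (200,215,225,233)]+[(165,222),(150,225),(180,190)]),(a,[(205,277),(213,285),(222,292),(195,285),(225,305)])):
    h=cv2.cvtColor(s['color'],cv2.COLOR_RGB2HSV); print([h[y,x].tolist() for x,y in p])
t=cv2.resize(b['color'][145:245,140:230],None,fx=5,fy=5,interpolation=0)
u=cv2.resize(a['color'][200:320,150:285],None,fx=4,fy=4,interpolation=0)[:500]
u=cv2.resize(u,(int(350),int(500*350/540)))
u=np.pad(u,((0,500-u.shape[0]),(0,0),(0,0)))
cv2.imwrite('pics/c.png',np.hstack([t,u])[:,:,::-1])
E
```

```text
[[17, 197, 186], [17, 193, 188], [17, 194, 167], [17, 191, 191], [17, 115, 111], [17, 116, 204], [17, 115, 217]]
[[19, 153, 225], [19, 154, 223], [19, 162, 220], [19, 90, 216], [18, 100, 163]]
```

View pics/c.png

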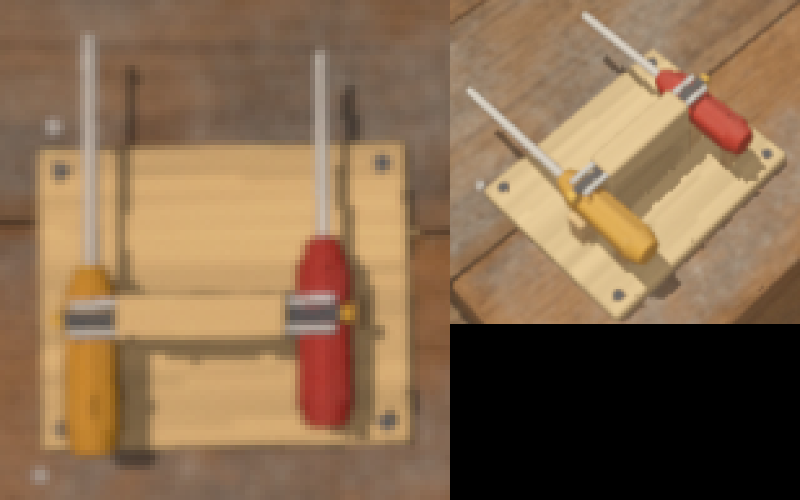

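The crop shows amber with its handle end at about (158.4, 236), its tip at (157.6, 152) and its tongue on the outer (+y) side. I'll use looser masks for each view.

```bash
python3 - <<'E'
from h import *
a,b=pickle.load(open('s.pkl','rb'))
def pts(m): return np.argwhere(m)[:,::-1]
def ax(s,m,z):
    P=plane(s,pts(m),z)[:,:2]; r=cv2.minAreaRect(P.astype(np.float32)); c=np.mean(P,0)
    print(len(P),'mean',c.round(4),'rect',np.round(r[0],4),np.round(r[1],4),round(r[2],1),'x',P[:,0].min().round(4),P[:,0].max().round(4))
for s,ra,rr,rt,S in((b,(145,206,175,245),(190,208,222,240),(280,155,380,270),155),(a,(180,255,240,305),(220,220,275,262),(270,125,405,230),135)):
    ma=mask(s,(10,S,130),(30,255,255),ra); ax(s,ma,.048)
    s2=dict(s,color=s['color'][:,:,::-1]); mr=mask(s2,(112,150,80),(130,255,255),rr); ax(s,mr,.048)
    mt=mask(s,(100,120,40),(125,255,255),rt); print('tray',cv2.minAreaRect(plane(s,pts(mt),.022)[:,:2].astype(np.float32)))
for p in ([158.4,235.7],[157.6,152.2],[204,230],[204,155.5]): print(plane(b,[p],.048).round(4))
print(plane(b,[[147.6,174],[221.8,173],[148.3,234],[221.8,232.5]],.012).round(4))
E
```

```text
222 mean [0.4568 0.3488] rect [0.4562 0.349 ] [0.047  0.0194] 1.7 x 0.4327 0.4799
186 mean [0.4668 0.2478] rect [0.4675 0.2478] [0.0403 0.023 ] 6.7 x 0.4478 0.4886
tray ((0.49099329113960266, -0.020894870162010193), (0.15422730147838593, 0.20573195815086365), 83.33224487304688)
531 mean [0.4648 0.3463] rect [0.4707 0.3456] [0.0844 0.0261] 1.2 x 0.4284 0.513
314 mean [0.4684 0.2457] rect [0.4679 0.2451] [0.0499 0.0266] 1.7 x 0.4428 0.4929
tray ((0.4865243136882782, -0.018034957349300385), (0.16648557782173157, 0.21481198072433472), 83.45081329345703)
[[0.4313 0.3463 0.048 ]]
[[0.6103 0.3537 0.048 ]]
[[0.4458 0.2491 0.048 ]]
[[0.6052 0.2534 0.048 ]]
[[0.5655 0.3835 0.012 ]
 [0.5712 0.2172 0.012 ]
 [0.4318 0.3776 0.012 ]
 [0.4389 0.214  0.012 ]]
```

Measured so far:

| Item | Value |
|---|---|
| Amber grip point | about (0.460, 0.348) |
| Rack yaw | about 2°, clip opening toward world +y |
| Tray centre | about (0.489, -0.020), turned about -6.6° |

First I'll turn the wrist to yaw -178° and check which way j6 goes.

```bash
python3 -m handwheel '[[1,0,0,0,0,0,1],[1,0,0,0,0,0,1],[1,0,0,0,0,0,1]]'; python3 -m handwheel '[[1,-0.5,1,0,0,0,0],[1,-0.5,1,0,0,0,0],[1,-0.5,1,0,0,0,0],[1,-0.5,1,0,0,0,0],[1,-0.5,1,0,0,0,0]]'; python3 -c "
from plant import *
o=get_obs();print(o['joint_pos'],o['tool_pos'],o['orientation'],o['clock'])"
```

```text
clock: 0.48
tool_pos: [0.2325, -0.6336, 0.4041]
orientation: [179.9, -0.0, -178.0]
force: [-0.2, 0.1, 0.4]
opening: 0.0874
gripper_force: 0.0
clock: 1.1
tool_pos: [0.2905, -0.5055, 0.4042]
orientation: [180.0, -0.0, -177.9]
force: [0.5, 1.0, 0.3]
opening: 0.0877
gripper_force: 0.0
[-4.09055670e+01  1.19738317e+01 -1.12870911e+01 -1.23319650e-02
 -6.67798270e+01 -4.69402337e+01] [ 0.29054707 -0.5054511   0.40424734] [ 1.79963899e+02 -2.20384644e-02 -1.77850660e+02] 1.1
```

```bash
R='python3 -m handwheel'; python3 -m handwheel '[[1,-0.5,1,0,0,0,0],[1,-0.5,1,0,0,0,0],[1,-0.5,1,0,0,0,0],[1,-0.5,1,0,0,0,0],[1,-0.5,1,0,0,0,0]]' |tail -6; python3 -m handwheel '[[1,-0.5,1,0,0,0,0],[1,-0.5,1,0,0,0,0],[1,-0.5,1,0,0,0,0],[1,-0.5,1,0,0,0,0],[1,-0.5,1,0,0,0,0]]'|head -3
python3 -m handwheel '[[1,0,1,0,0,0,0],[1,0,1,0,0,0,0],[1,0,1,0,0,0,0],[1,0,1,0,0,0,0],[1,0,1,0,0,0,0]]' |head -3
python3 -m handwheel '[[1,0,1,0,0,0,0],[1,0,1,0,0,0,0],[1,0,1,0,0,0,0],[1,0,1,0,0,0,0],[1,0,1,0,0,0,0]]' |head -3
python3 -m handwheel '[[1,0,1,0,0,0,0],[1,0,1,0,0,0,0],[1,-0.2,1,0,0,0,0],[1,-0.2,1,0,0,0,0],[1,-0.2,1,0,0,0,0]]' |head -3
```

```text
clock: 1.72
tool_pos: [0.3483, -0.3782, 0.4044]
orientation: [180.0, -0.0, -177.8]
force: [-0.3, 0.1, -0.2]
opening: 0.0876
gripper_force: 0.0
clock: 2.35
tool_pos: [0.406, -0.2509, 0.4044]
orientation: [180.0, -0.0, -177.8]
clock: 2.98
tool_pos: [0.4008, -0.1262, 0.4045]
orientation: [180.0, -0.0, -177.8]
clock: 3.6
tool_pos: [0.3961, -0.0013, 0.4045]
orientation: [180.0, -0.0, -177.8]
clock: 4.22
tool_pos: [0.4066, 0.1242, 0.4045]
orientation: [-180.0, -0.0, -177.8]
```

```bash
python3 -m handwheel '[[1,-0.3,1,0,0,0,0],[1,-0.3,1,0,0,0,0],[1,-0.3,1,0,0,0,0],[1,-0.3,1,0,0,0,0],[1,-0.3,1,0,0,0,0]]' |head -3; python3 -m handwheel '[[1,-0.25,1,0.5,0,0,0],[1,-0.25,1,0.7,0,0,0],[1,-0.25,1,0.9,0,0,0],[1,-0.25,1,0.9,0,0,0],[1,0,0,0,0,0,0]]' |head -4
python3 - <<'E'
from h import *
from plant import *
o=get_obs(); s=snapshot("wrist"); print(o['tool_pos'],o['orientation'])
pickle.dump((o,s),open('w.pkl','wb')); cv2.imwrite('pics/w0.png',s['color'][:,:,::-1]); print(s['tool_from_camera'])
E
```

```text
clock: 4.85
tool_pos: [0.44, 0.2515, 0.4045]
orientation: [-180.0, -0.0, -177.8]
clock: 5.48
tool_pos: [0.4607, 0.3524, 0.3271]
orientation: [-179.8, -0.1, -177.8]
force: [0.2, -0.4, -0.2]
[0.4607217  0.35239786 0.32708883] [-1.79822816e+02 -1.44192863e-01 -1.77796945e+02]
[[ 9.25994301e-04 -9.69179145e-01 -2.46355288e-01  6.58933711e-02]
 [ 9.99999551e-01  9.47053866e-04  3.29971791e-05 -7.21168668e-04]
 [ 2.01331550e-04 -2.46355208e-01  9.69179586e-01  2.13439658e-02]
 [ 0.00000000e+00  0.00000000e+00  0.00000000e+00  1.00000000e+00]]
```

View pics/w0.png

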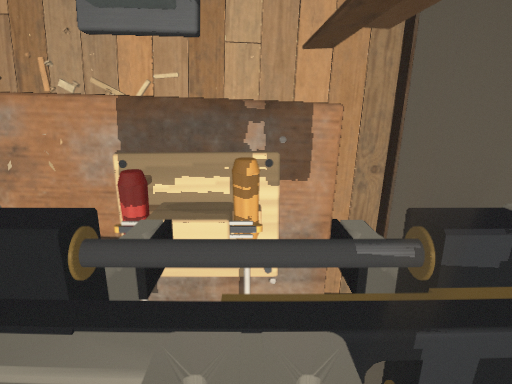

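The wrist view shows the handle's free end at row 158 and its sides at columns 233–259, with straps at row 228. The handle lies between the fingers.

```bash
python3 - <<'E'
from h import *
from scipy.spatial.transform import Rotation as Ro
o,s=pickle.load(open('w.pkl','rb'))
W=np.eye(4);W[:3,:3]=Ro.from_euler('xyz',o['orientation'],degrees=True).as_matrix();W[:3,3]=o['tool_pos']
C=np.linalg.inv(W@s['tool_from_camera']); s['R']=C[:3,:3]; s['t']=C[:3,3]
m=mask(s,(10,180,60),(25,255,255),(225,150,268,222))
for r in range(158,222,6):
    c=np.where(m[r])[0]
    if len(c): print(r,c.min(),c.max(),plane(s,[[(c.min()+c.max())/2,r]],.048)[0].round(4))
r=np.where(m.any(1))[0]; print(r.min(),plane(s,[[246,r.min()-.5]],.048).round(4),plane(s,[[246,228]],.0635).round(4))
E
```

```text
Traceback (most recent call last):
  File "h.py", line 12, in mask
    n,l,st,_=cv2.connectedComponentsWithStats(r); k=1+np.argmax(st[1:,4]); return (l==k).astype(np.uint8)
                                                      ~~~~~~~~~^^^^^^^^^^
ValueError: attempt to get argmax of an empty sequence
```

```bash
python3 - <<'E'
from h import *
from scipy.spatial.transform import Rotation as Ro
o,s=pickle.load(open('w.pkl','rb'))
W=np.eye(4);W[:3,:3]=Ro.from_euler('xyz',o['orientation'],degrees=True).as_matrix();W[:3,3]=o['tool_pos']
C=np.linalg.inv(W@s['tool_from_camera']); s['R']=C[:3,:3]; s['t']=C[:3,3]
h=cv2.cvtColor(s['color'],cv2.COLOR_RGB2HSV); print(h[190,226:268,1].tolist())
m=mask(s,(8,145,40),(28,255,255),(225,150,268,222))
for r in range(158,222,6):
    c=np.where(m[r])[0]
    if len(c): print(r,c.min(),c.max(),plane(s,[[(c.min()+c.max())/2,r]],.048)[0].round(4))
r=np.where(m.any(1))[0]; print(r.min(),plane(s,[[246,r.min()-.5]],.048).round(4),plane(s,[[246,228]],.0635).round(4))
E
```

```text
[89, 88, 89, 97, 100, 102, 111, 149, 164, 158, 155, 152, 160, 154, 157, 155, 158, 153, 152, 153, 157, 151, 156, 157, 155, 155, 160, 153, 152, 156, 156, 160, 135, 109, 89, 87, 87, 88, 87, 88, 88, 88]
158 238 253 [0.4315 0.3448 0.048 ]
164 234 257 [0.4366 0.345  0.048 ]
170 232 259 [0.4418 0.3452 0.048 ]
176 233 258 [0.4471 0.3454 0.048 ]
182 233 258 [0.4524 0.3456 0.048 ]
188 233 257 [0.4577 0.3453 0.048 ]
194 233 257 [0.4632 0.3455 0.048 ]
200 234 257 [0.4686 0.3461 0.048 ]
206 234 258 [0.4741 0.3468 0.048 ]
212 234 257 [0.4797 0.3465 0.048 ]
218 234 257 [0.4853 0.3467 0.048 ]
158 [[0.431  0.3452 0.048 ]] [[0.4888 0.3476 0.0635]]
```

```bash
python3 -m handwheel '[[1,0,-0.27,0.8,0,0,0],[1,0,0,1,0,0,0],[1,0,0,1,0,0,0],[1,0,0,0.9,0,0,0],[1,0,0,0.78,0,0,0]]'; python3 -m handwheel '[[-1,0,0,0,0,0,0],[-1,0,0,0,0,0,0],[-1,0,0,0,0,0,0],[-1,0,0,0,0,0,0],[-1,0,0,0,0,0,0]]'
```

```text
clock: 6.15
tool_pos: [0.4612, 0.3438, 0.2179]
orientation: [180.0, 0.0, -177.9]
force: [-0.9, 0.5, 0.3]
opening: 0.0877
gripper_force: 0.0
clock: 6.78
tool_pos: [0.461, 0.344, 0.218]
orientation: [180.0, 0.0, -177.8]
force: [0.5, 0.5, 0.7]
opening: 0.0432
gripper_force: 0.0
```

```bash
python3 -m handwheel '[[-0.3,0,0.06,0.14,0,0,0],[-1,0,0,0,0,0,0],[-1,0,0,0,0,0,0],[-1,0,0,0,0,0,0],[-1,0,0,0,0,0,0]]';python3 -m handwheel '[[-1,0,0,0,0,0,0],[-1,0,0,0,0,0,0]]'
```

```text
clock: 7.4
tool_pos: [0.4608, 0.3453, 0.2141]
orientation: [-180.0, -0.0, -177.9]
force: [-0.4, 0.1, -1.6]
opening: 0.0239
gripper_force: 30.0
clock: 7.65
tool_pos: [0.4609, 0.3454, 0.2142]
orientation: [-180.0, -0.0, -177.8]
force: [0.4, 0.0, -1.1]
opening: 0.0236
gripper_force: 30.0
```

```bash
python3 -m handwheel '[[-1,0,0.2,0,0,0,0],[-1,0,0.2,0,0,0,0],[-1,0,0.2,0,0,0,0]]';python3 -m handwheel '[[-1,0,0.25,0,0,0,0],[-1,0,0.3,0,0,0,0],[-1,0,0.4,0,0,0,0],[-1,0,0.4,0,0,0,0],[-1,0,0,0,0,0,0]]'
python3 - <<'E'
from h import *
from plant import *
s=snapshot("top");w=snapshot("wrist"); cv2.imwrite('pics/t1.png',np.hstack([cv2.resize(s['color'][130:260,110:270],(480,390)),cv2.resize(w['color'][100:360,140:],(320,224))[:, :][[*range(224)]+[223]*166]])[:,:,::-1])
E
```

```text
clock: 8.02
tool_pos: [0.4604, 0.361, 0.2142]
orientation: [180.0, 0.0, -177.8]
force: [0.7, 0.7, -1.6]
opening: 0.0233
gripper_force: 30.0
clock: 8.65
tool_pos: [0.459, 0.395, 0.2141]
orientation: [180.0, 0.0, -177.8]
force: [-1.1, 0.2, -0.5]
opening: 0.0233
gripper_force: 30.0
```

View pics/t1.png

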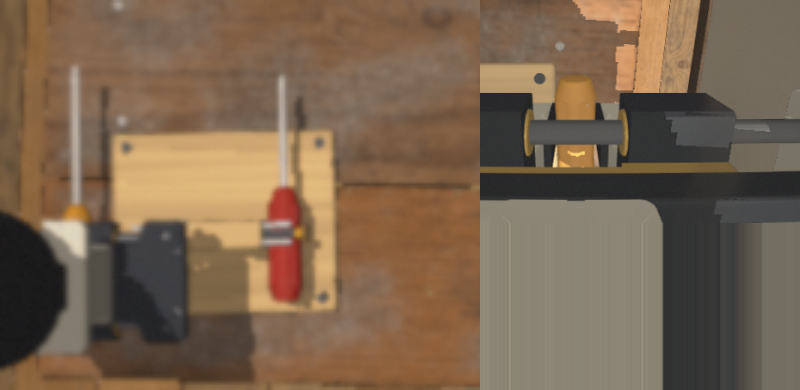

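Amber is clear of the clip, parallel and firmly held, and red is undisturbed. Next: lift, back off and carry it over the tray.

```bash
python3 -m handwheel '[[-1,0,0,-0.5,0,0,0],[-1,0.2,0,-1,0,0,0],[-1,0.3,0,-1,0,0,0],[-1,0.4,0,-1,0,0,0],[-1,0.3,0,-0.7,0,0,0]]'|head -3;python3 -m handwheel '[[-1,0.1,-0.5,0,0,0,0],[-1,0.1,-1,0,0,0,0],[-1,0,-1,0,0,0,0],[-1,0,-1,0,0,0,0],[-1,0,-1,0,0,0,0]]'|head -3; python3 -m handwheel '[[-1,0.05,-1,0,0,0,0],[-1,0.05,-1,0,0,0,0],[-1,0,-1,0,0,0,0],[-1,0,-1,0,0,0,0],[-1,0,-1,0,0,0,0]]'; python3 -m handwheel '[[-1,0,-1,0,0,0,0.3],[-1,0,-1,0,0,0,0.3],[-1,0,-1,0,0,0,0.3],[-1,0,-1,0,0,0,0.3],[-1,0,-1,0,0,0,0.25]]'
```

```text
clock: 9.38
tool_pos: [0.4289, 0.3927, 0.3213]
orientation: [179.9, 0.1, -177.9]
clock: 10.0
tool_pos: [0.4284, 0.2785, 0.3189]
orientation: [-180.0, -0.0, -177.9]
clock: 10.62
tool_pos: [0.4304, 0.1537, 0.3192]
orientation: [180.0, 0.0, -177.8]
force: [-0.2, -0.8, -0.5]
opening: 0.0234
gripper_force: 30.0
clock: 11.25
tool_pos: [0.4269, 0.029, 0.3193]
orientation: [180.0, 0.0, 173.4]
force: [-0.0, 0.9, -2.1]
opening: 0.0232
gripper_force: 30.0
```

```bash
python3 -m handwheel '[[-1,-0.1,-0.8,0,0,0,0],[-1,-0.1,-0.87,0.4,0,0,0],[-1,0,0,1,0,0,0],[-1,0,0,1,0,0,0],[-1,0,0,1,0,0,0]]'
python3 - <<'E'
from h import *
from plant import *
s=snapshot("top");w=snapshot("scene"); cv2.imwrite('pics/t2.png',np.hstack([cv2.resize(s['color'][130:280,250:410],(400,375)),cv2.resize(w['color'][110:260,250:410],(400,375))])[:,:,::-1])
E
```

```text
clock: 11.88
tool_pos: [0.4273, -0.0124, 0.2337]
orientation: [180.0, 0.0, 173.4]
force: [0.2, 0.3, -1.2]
opening: 0.0236
gripper_force: 30.0
```

View pics/t2.png

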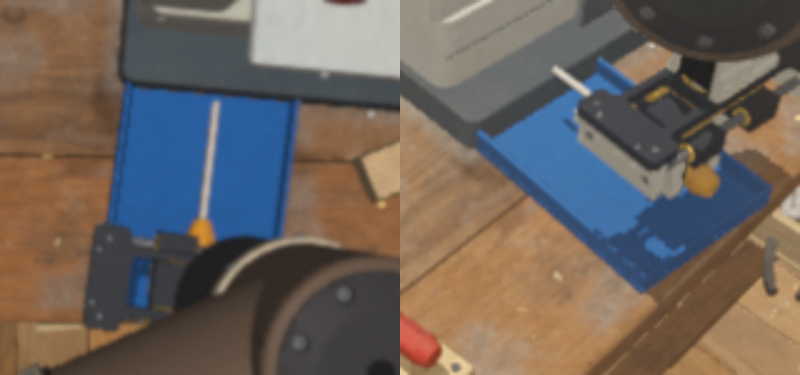

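The tool is centred over the tray with its tip inside the far wall. I'll lower it slowly.

```bash
python3 -m handwheel '[[-1,0,0,0.6,0,0,0],[-1,0,0,0.6,0,0,0],[-1,0,0,0.4,0,0,0],[-1,0,0,0.2,0,0,0],[-1,0,0,0,0,0,0]]'; python3 -m handwheel '[[-1,0,0,0.06,0,0,0],[-1,0,0,0.05,0,0,0],[-1,0,0,0,0,0,0]]'
```

```text
clock: 12.6
tool_pos: [0.4276, -0.0116, 0.1893]
orientation: [-180.0, -0.0, 173.5]
force: [-0.6, -0.3, -1.0]
opening: 0.0238
gripper_force: 30.0
clock: 12.98
tool_pos: [0.4276, -0.0115, 0.1865]
orientation: [180.0, 0.0, 173.5]
force: [0.1, -0.4, -0.9]
opening: 0.0233
gripper_force: 30.0
```

```bash
python3 -m handwheel '[[-1,0,0,0.04,0,0,0],[-1,0,0,0,0,0,0]]'; python3 -m handwheel '[[-1,0,0,0.04,0,0,0],[-1,0,0,0,0,0,0]]'
```

```text
clock: 13.22
tool_pos: [0.4276, -0.0115, 0.1854]
orientation: [-180.0, -0.0, 173.5]
force: [-0.5, 1.1, -1.2]
opening: 0.0236
gripper_force: 30.0
clock: 13.48
tool_pos: [0.4276, -0.0115, 0.1843]
orientation: [-180.0, -0.0, 173.5]
force: [-0.1, 0.5, -1.2]
opening: 0.0229
gripper_force: 30.0
```

Only about 1 mm of clearance remains. I'll open partway (to about 50 mm), then retreat straight up.

```bash
python3 -m handwheel '[[-0.3,0,0,0,0,0,0],[-0.2,0,0,0,0,0,0],[0.1,0,0,0,0,0,0],[0.1,0,0,0,0,0,0],[0.1,0,0,0,0,0,0]]'; python3 -m handwheel '[[0.1,0,0,-0.2,0,0,0],[0.1,0,0,-0.6,0,0,0],[0.1,0,0,-1,0,0,0],[0.1,0,0,-1,0,0,0],[0.1,0,0,-1,0,0,0]]';python3 -m handwheel '[[0.1,0,0.3,-1,0,0,0],[0.1,0,1,-1,0,0,0],[0.1,0,1,-1,0,0,0],[0.1,0,1,0,0,0,0],[0.1,0,1,0,0,0,0]]'; python3 -m handwheel '[[0.1,0,1,0,0,0,0],[0.1,0,1,0,0,0,0],[0.1,0,1,0,0,0,0],[0.1,0,0,0,0,0,0],[0.1,0,0,0,0,0,0]]'
python3 - <<'E'
from h import *
from plant import *
s=snapshot("top");w=snapshot("scene"); cv2.imwrite('pics/t3.png',np.hstack([cv2.resize(s['color'][130:280,250:410],(400,375)),cv2.resize(w['color'][110:310,170:410],(400,375))])[:,:,::-1])
E
```

```text
clock: 14.1
tool_pos: [0.4276, -0.0115, 0.1844]
orientation: [-180.0, -0.0, 173.5]
force: [0.1, -0.3, -0.3]
opening: 0.0479
gripper_force: 0.0
clock: 14.72
tool_pos: [0.4274, -0.0116, 0.2806]
orientation: [180.0, 0.0, 173.5]
force: [-0.9, -0.4, -0.3]
opening: 0.0484
gripper_force: 0.0
clock: 15.35
tool_pos: [0.4397, 0.096, 0.3552]
orientation: [179.9, 0.1, 173.5]
force: [0.9, -0.7, -0.3]
opening: 0.0484
gripper_force: 0.0
clock: 15.98
tool_pos: [0.4482, 0.1698, 0.3543]
orientation: [-180.0, -0.0, 173.5]
force: [-0.3, 0.0, 0.0]
opening: 0.048
gripper_force: 0.0
```

View pics/t3.png

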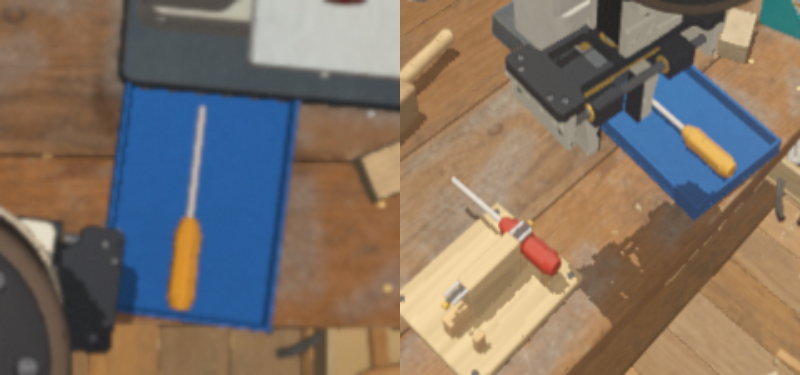

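Amber lies in the tray and red is still in its clip. I'll check that amber isn't rolling before handing in.

```bash
cat > c.py <<'E'
from h import *
from plant import *
s=snapshot("top"); m=mask(s,(10,150,100),(30,255,255),(290,165,370,262)); print(plane(s,np.argwhere(m)[:,::-1],.018).mean(0).round(4),m.sum())
E
python3 c.py; python3 -m handwheel '[[0.1,0,0,0,0,0,0],[0.1,0,0,0,0,0,0],[0.1,0,0,0,0,0,0],[0.1,0,0,0,0,0,0],[0.1,0,0,0,0,0,0]]'|head -1; python3 c.py; python3 -m handwheel '[[0.1,0,0,0,0,0,0],[0.1,0,0,0,0,0,0],[0.1,0,0,0,0,0,0],[0.1,0,0,0,0,0,0],[0.1,0,0,0,0,0,0]]'|head -1; python3 c.py
```

```text
[ 0.4375 -0.0106  0.018 ] 307
clock: 16.75
[ 0.4376 -0.0105  0.018 ] 305
clock: 17.42
[ 0.4377 -0.0105  0.018 ] 306
```

At rest, so I'll hand in.

```bash
python3 -c "
from plant import *
print(close_job())"
```

```text
the job is handed in; nothing more can be done
None
```

The job is handed in at about 17.5 s of the 34 s limit: the amber screwdriver came sideways out of its clip and lies released and at rest in the blue tray, red is still in its clip, and no verdict came back.

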